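# Find the proud rest button on a tilted stage and press it home

## Task

One of the four rest buttons on the tilted stage has crept out. Take the sprung probe from its stand and, holding it square to the face, touch every button in turn, from the one nearest the robot to the farthest, gently enough not to push any in, to find the high one; then press that one fully home with the probe so that it is level with the others. Put the probe back upright in its stand and leave the other things on the table alone.

Things in the scene. Friction and masses are not known exactly. Their poses are not given: they have to be found in the camera images.
- stage: Fixed tilted stage, 120 x 168 mm footprint: dark base plate with a tilted aluminium face on four pillars. Origin: centre of the underside, on the table. z up, y along the row of buttons towards the end nearest the robot; yaw 0.8 to 1.3 rad, so the row runs away from the robot and the face looks to the right. Each button slides along its axis only: it does not yield below 10 N, slides in slowly above that and stays where it is left.
- face: The stage's aluminium face, 96 mm up the slope x 168 mm wide, tilted 30 degrees to look up and to the right (-y side). Origin: centre of its upper surface, 72 mm above the table; z = outward normal, x = up the slope, y = along the row towards the robot. The buttons stand in one row on x = 0, at y = +60, +20, -20, -60 mm. A 7 mm high ledge runs along the lower edge (x = -43 mm).
- button_a: One of four alike steel rest buttons (17 mm diameter, flat top), each in a dark bush of 27 mm diameter; which place of the row it has varies. Origin: centre of its top; z = outward normal of the face. Fully home, against a firm stop, its top stands 10 mm above the face. One of the four stands 4 to 5.5 mm prouder than that.
- button_b: One of four alike steel rest buttons (17 mm diameter, flat top), each in a dark bush of 27 mm diameter; which place of the row it has varies. Origin: centre of its top; z = outward normal of the face. Fully home, against a firm stop, its top stands 10 mm above the face. One of the four stands 4 to 5.5 mm prouder than that.
- button_c: One of four alike steel rest buttons (17 mm diameter, flat top), each in a dark bush of 27 mm diameter; which place of the row it has varies. Origin: centre of its top; z = outward normal of the face. Fully home, against a firm stop, its top stands 10 mm above the face. One of the four stands 4 to 5.5 mm prouder than that.
- button_d: One of four alike steel rest buttons (17 mm diameter, flat top), each in a dark bush of 27 mm diameter; which place of the row it has varies. Origin: centre of its top; z = outward normal of the face. Fully home, against a firm stop, its top stands 10 mm above the face. One of the four stands 4 to 5.5 mm prouder than that.
- probe: Loose hand probe, round, 124 mm long, 0.18 kg. Origin: centre of its black handle (24 mm diameter, 50 mm long); z = along the probe towards the handle end. Below the handle: steel collar (38 mm diameter, 25 to 31 mm below the origin), barrel (18 mm diameter, to 71 mm below), sprung nose (10 mm diameter, to 95 mm below).
- probe_nose (a point): The ball end (5 mm radius) of the probe's nose: its outermost point, 95 mm below the handle centre along the probe when the spring is out. The nose starts to yield at 1.2 N, takes 0.6 N more per mm, and is fully in after 8 mm (6 N); from then on the probe is rigid.
- stand: Fixed probe stand: 75 x 75 mm base, four thin posts and a 56 x 56 x 8 mm aluminium top plate with a 27 mm hole at its centre; the plate's top is 85 mm above the table. Origin: centre of the underside. The probe hangs upright in the hole, nose down, its collar resting on the plate (handle centre then 116 mm above the table).
- foam: Bystander: dark grey foam block, 90 x 63 mm, 34 mm high. Origin: centre of the underside.
- bobbin: Bystander: small wire bobbin standing upright, 62 mm diameter, 51 mm high. Origin: centre of the underside.
- motor: Bystander: small gear motor lying on its side, 47 x 106 x 47 mm. Origin: centre of the underside. Above and behind it the tall frame of the coil winder leans forward to x = 0.53 m at y = -0.19 to -0.15 m, from 0.27 m up: keep the arm and gripper clear of it.
Mind the look-alikes: they are no part of the job. What is shaped like the probe but blue is not meant.

How it is judged:
By the outcome, as a careful person would: the job done as asked, in the order asked, and still so for the second after the job is handed in, with the robot touching nothing.
It also fails if it takes over 61 s, if anything falls off the work surface, if the arm or the gripper's body presses on something with over 40 N, if the wrist force passes 120 N, or if a joint passes its speed limit or range.

## Robot

A 6-joint arm with a two-finger parallel gripper is mounted at the origin on a cart in front of the work surface, level with it; the furniture and walls round the work are solid. World frame = base frame: x ahead of the robot, y to its left, z up, the work surface at z = 0. Lengths are in m, angles in rad, forces in N, time in s.
With the tool pointing down it reaches from about 0.275 to 0.825 m from the base axis. Payload 5.2 kg.
Tool frame: the origin (TCP) lies midway between the tips of the shut fingers; the grasp point (between the pads) lies bot.hold_point_z behind it (bot.hold_point_z is the distance from the TCP to the grasp point, in m); z points along the fingers, y is the line along which they close (so a half turn about z gives the same grasp; the last joint's range is limited). The gripper opens to 93 mm and grips with 3 to 60 N. Pads are 15 mm wide; open, the fingers measure 128 mm over their backs; the gripper's body (75 mm by 188 mm) begins 65 mm behind the grasp point.
Start: joints at [-1.504, 0.259, 1.535, -0, 1.348, -0.203], TCP at [0.147, -0.53, 0.219] pointing down, gripper open.
Joint ranges: [-3.14, 3.14], [-0.91, 2.08], [0.19, 2.58], [-1.22, 4.36], [0.22, 2.71], [-3.12, 3.12]. Speed limits (rad/s): [2.57, 2.57, 3.14, 3.14, 3.14, 3.14].

## Interface

Orientations are given as a unit quaternion [w, x, y, z].
In Python, from station import bot gives the robot as it stands.
- The arm moves only by the tool drive_tool, never from a script. Its argument "motion" is a list of rows, each a list of 7 numbers: the shift along the tool's x, y, z each as a share of 0.2 m, from -1 to 1, then the turn, a rotation vector about the tool's x, y, z each as a share of pi rad, from -1 to 1, then the closure, from -1 (fully open) to 1 (shut). In form: [[x, y, z, rx, ry, rz, grip], ...]. A call has 1 to 5 rows; each row shifts and turns the commanded pose from where the row before left it, along the tool's axes as they then stand; what a row does not reach is not made up. A row lasts 1/8 s, in which the tool goes at most 62.5 mm and 10.7 degrees, less where a joint would pass 70% of its speed; a pose out of reach is approached as far as the arm can. A call with a number of a shift or a turn outside -1 to 1 is refused whole. A call with a gripper value outside its range is refused whole. The fingers move at their own pace and stop on an object; "force" is the grip in N (left out, the last holds). Time passes only in rows, so rows that do not move let the fingers close. It gives the time, the measured TCP pose, the force, the opening and the grip force at its end, in the units of the state.
- bot.state(): the state, without advancing time (a new reading comes with each control period).
- bot.read_camera(name): name is "side" or "top" or "wrist"; returns the picture (400x640x3 uint8, red, green, blue); there is no depth.
- bot.calibration(name): a dict with "mtx" (3x3 intrinsics, pixels), "pose" (4x4, takes a point from camera to world coordinates). Camera axes: x right, y down, z forward; pixel columns grow to the right and rows downward; lengths in m; the calibration is good to about 2 mm. A picture is of the moment at which its call begins: read the wrist's pose just before it. calibration takes no time and is no camera call; for the wrist camera it gives the pose at the moment of the call.
- bot.hand_in(): hands the job in; it is judged then, once.
The state is a dict: "time": time; "joint_positions": joint angles; "qvel": joint speeds; "effort": joint torques, N m; "eef_pos": TCP position; "tool_rot": TCP orientation; "wrist_force": force on the tool from outside, world axes, zero at the start; "wrist_torque": the same for the moment, N m; "gripper_width": opening from 0.0 (shut) to 1.0 (fully open); "gripper_force": force on a finger pad.
Only numpy, scipy, OpenCV 4.12 (cv2) and the standard library are available. Lean on these libraries where they do the work, as an engineer would, in place of code of your own. Each camera call takes 0.05 s, during which the arm holds its last target. There are 200 camera calls.

## Working session

There is one attempt and no reset: what is moved stays moved. The work goes in short steps, Python scripts to look and compute and a tool call to move; the robot and the scene stay as the last step left them, time stands still between calls to the robot, and variables do not carry over. Pictures are saved under pics/ and viewed, at most 10 in all, crops included, and the job is handed in when it is done.

Besides the shell and the picture viewer there is one more tool, called after "Request:" as name([rows], argument=value, ...), one row to a line, values as JSON. drive_tool: Moves the arm, as the interface text tells. Shift numbers are shares of 0.2 m and turn numbers shares of pi rad, none past 1 either way. Its arguments: {"type":"object","properties":{"motion":{"type":"array"},"force":{"type":"number"}},"required":["motion"]}

```bash
mkdir -p pics; ls; python3 - <<'E'
from station import bot
import cv2,numpy as np
print(bot.state(), bot.hold_point_z)
for n in("top","side"):
    im=bot.read_camera(n); cv2.imwrite(f"pics/{n}0.png",im[:,:,::-1])
    c=bot.calibration(n); print(n,np.round(c["mtx"],1).tolist(),np.round(c["pose"],3).tolist())
a=cv2.imread("pics/top0.png");
E
```

```text
pics
{'time': 0.0, 'joint_positions': array([-1.50375196e+00,  2.59328037e-01,  1.53608496e+00,  7.23967959e-06,
        1.34800860e+00, -2.02782561e-01]), 'qvel': array([-0.00090739, -0.00044967, -0.00104279, -0.00072302,  0.00025943,
        0.00023156]), 'effort': array([ 3.14771023e-04, -4.37307644e+01, -2.84003645e+01,  7.18188914e-02,
        4.14370385e-02, -1.23248615e-04]), 'eef_pos': array([ 0.14660713, -0.52952636,  0.21782502]), 'tool_rot': array([-9.12126878e-04,  9.90912668e-01,  1.34503708e-01,  6.55382433e-05]), 'wrist_force': array([0.21409636, 0.03198053, 0.14734122]), 'wrist_torque': array([ 0.00392995,  0.01781731, -0.03472536]), 'gripper_force': 0.0, 'gripper_width': 1.000625191147824} 0.0188
top [[401.8, 0.0, 323.4], [0.0, 401.8, 194.7], [0.0, 0.0, 1.0]] [[0.024, -0.989, 0.145, 0.308], [-1.0, -0.022, 0.018, -0.074], [-0.015, -0.145, -0.989, 1.184], [0.0, 0.0, 0.0, 1.0]]
side [[423.5, 0.0, 317.6], [0.0, 423.5, 199.2], [0.0, 0.0, 1.0]] [[0.823, -0.288, 0.489, -0.021], [-0.567, -0.402, 0.719, -0.741], [-0.011, -0.869, -0.494, 0.581], [0.0, 0.0, 0.0, 1.0]]
```

View pics/top0.png

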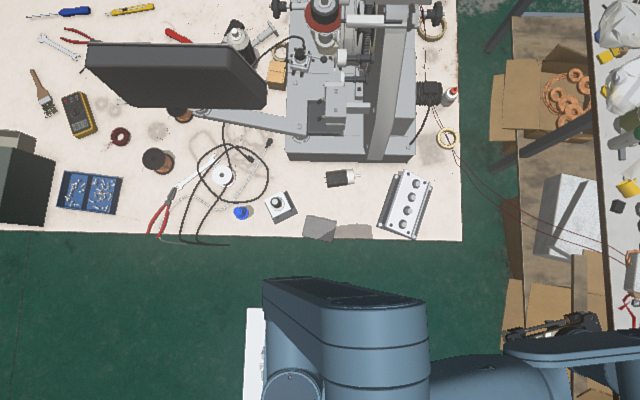

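View pics/side0.png

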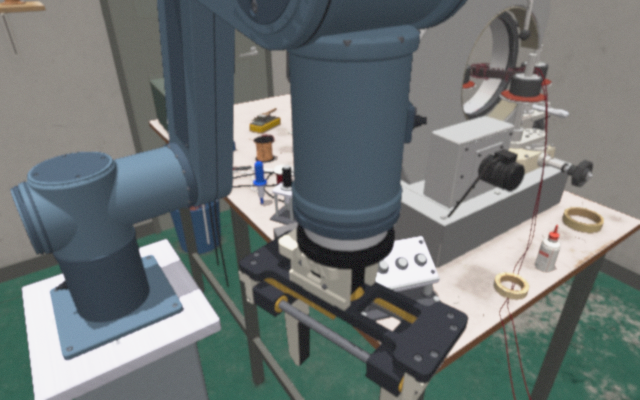

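```bash
python3 - <<'E'
import cv2,numpy as np
a=cv2.imread("pics/top0.png")
b=cv2.resize(a[165:245,225:305],None,fx=5,fy=5,interpolation=cv2.INTER_CUBIC)
c=cv2.resize(a[165:245,365:445],None,fx=5,fy=5,interpolation=cv2.INTER_CUBIC)
cv2.imwrite("pics/crop1.png",np.hstack([b,c]))
E
```

```text
(no output)
```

View pics/crop1.png

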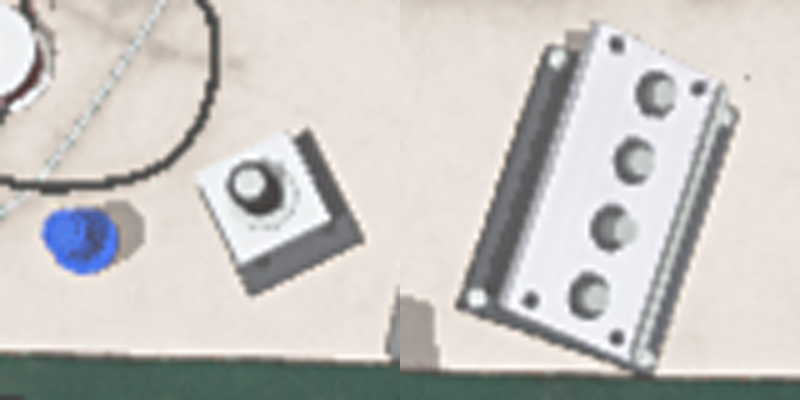

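```bash
cat > h.py <<'E'
from station import bot
import cv2,numpy as np
from scipy.spatial.transform import Rotation as R
def ray(cal,uv,z):
    K,T=np.array(cal["mtx"]),np.array(cal["pose"])
    d=T[:3,:3]@np.linalg.solve(K,[uv[0],uv[1],1]); o=T[:3,3]
    return o+d*(z-o[2])/d[2]
def proj(cal,p):
    K,T=np.array(cal["mtx"]),np.array(cal["pose"])
    q=K@(T[:3,:3].T@(np.asarray(p)-T[:3,3])); return q[:2]/q[2]
def tool():
    s=bot.state(); q=s["tool_rot"]
    return s,np.array(s["eef_pos"]),R.from_quat([q[1],q[2],q[3],q[0]])
def rel(p,Rt):
    "shift and turn left to go, tool axes, in shares"
    s,e,r=tool()
    return np.round(r.inv().apply(np.asarray(p)-e)/.2,3),np.round((r.inv()*Rt).as_rotvec()/np.pi,4)
E
python3 - <<'E'
from h import *
c=bot.calibration("top")
f=lambda u,v:(225+u/5-.4,165+v/5-.4)
g=lambda u,v:(365+(u-400)/5-.4,165+v/5-.4)
for p in[(197,178),(300,130),(332,220),(240,268)]: print("plate",ray(c,f(*p),.085).round(4))
print("handle top",ray(c,f(252,185),.141).round(4))
for p in[(658,94),(637,160),(615,229),(594,297)]: print("btn",ray(c,g(*p),.0807).round(4))
w=bot.calibration("wrist");s,e,r=tool()
T=np.array(w["pose"]);print(np.array(w["mtx"]).round(1).tolist(), "cam in tool",r.inv().apply(T[:3,3]-e).round(4),(r.inv()*R.from_matrix(T[:3,:3])).as_matrix().round(3).tolist())
print(r.as_matrix().round(3))
E
```

```text
plate [0.4493 0.1097 0.085 ]
plate [0.4774 0.0537 0.085 ]
plate [0.4277 0.0342 0.085 ]
plate [0.4    0.0838 0.085 ]
handle top [0.439  0.0713 0.141 ]
btn [ 0.5063 -0.3109  0.0807]
btn [ 0.469  -0.299   0.0807]
btn [ 0.4304 -0.2866  0.0807]
btn [ 0.3927 -0.2749  0.0807]
[[347.2, 0.0, 317.9], [0.0, 347.2, 196.8], [0.0, 0.0, 1.0]] cam in tool [ 0.0753  0.0002 -0.165 ] [[-0.001, -0.962, -0.272], [1.0, -0.001, -0.0], [0.0, -0.272, 0.962]]
[[ 0.964  0.267 -0.   ]
 [ 0.267 -0.964  0.002]
 [ 0.    -0.002 -1.   ]]
```

```bash
cat >> h.py <<'E'
def Rt(yaw,tilt=0):  # tool x horizontal at yaw; tilt about tool x leans z to -y
    return R.from_euler('z',yaw)*R.from_euler('x',np.pi)*R.from_euler('x',tilt)
def plan(p,Rg,n,g=-1,start=None):
    s,e,r=tool()
    if start: e,r=np.array(start[0]),start[1]
    w=(r.inv()*Rg).as_rotvec(); d=(np.asarray(p)-e)/n; turn=np.round(w/n/np.pi,4)
    print([[float(x) for x in np.round(np.r_[(r*R.from_rotvec(w*k/n)).inv().apply(d)/.2,turn,g],4)] for k in range(n)])
E
python3 - <<'E'
from h import *
c=bot.calibration("top");print("blue",ray(c,(241,212.6),.1).round(3))
print(Rt(-.307,.5236).as_matrix().round(3))
plan([.40,-.27,.25],Rt(-.307),8)
E
```

```text
blue [0.412 0.168 0.1  ]
[[ 0.953 -0.262  0.151]
 [-0.302 -0.826  0.477]
 [ 0.    -0.5   -0.866]]
[[0.1959, -0.1142, -0.0198, -0.0001, 0.0, 0.0229, -1.0], [0.1872, -0.128, -0.0198, -0.0001, 0.0, 0.0229, -1.0], [0.1775, -0.1412, -0.0199, -0.0001, 0.0, 0.0229, -1.0], [0.1668, -0.1536, -0.0199, -0.0001, 0.0, 0.0229, -1.0], [0.1553, -0.1652, -0.0199, -0.0001, 0.0, 0.0229, -1.0], [0.143, -0.176, -0.0199, -0.0001, 0.0, 0.0229, -1.0], [0.13, -0.1858, -0.02, -0.0001, 0.0, 0.0229, -1.0], [0.1163, -0.1947, -0.02, -0.0001, 0.0, 0.0229, -1.0]]
```

Request:
drive_tool([
  [0.196,-0.114,-0.02,0,0,0.023,-1],
  [0.187,-0.128,-0.02,0,0,0.023,-1],
  [0.178,-0.141,-0.02,0,0,0.023,-1],
  [0.167,-0.154,-0.02,0,0,0.023,-1],
  [0.155,-0.165,-0.02,0,0,0.023,-1],
])

```text
time: 0.72
eef_pos: [0.3059, -0.3665, 0.2385]
tool_rot: [-0.0, 0.999, -0.047, -0.0]
wrist_force: [0.4, 0.2, 0.2]
gripper_width: 1.0
gripper_force: 0.0
```

Request:
drive_tool([
  [0.143,-0.176,-0.02,0,0,0.023,-1],
  [0.13,-0.186,-0.02,0,0,0.023,-1],
  [0.116,-0.195,-0.02,0,0,0.023,-1],
  [0,0,0,0,0,0,-1],
])

```text
time: 1.23
eef_pos: [0.4017, -0.2682, 0.2507]
tool_rot: [-0.0, 0.988, -0.151, 0.0]
wrist_force: [-0.1, -0.5, 0.5]
gripper_width: 0.995
gripper_force: 0.0
```

```bash
python3 - <<'E'
from h import *
s,e,r=tool();c=bot.calibration("wrist");im=bot.read_camera("wrist");cv2.imwrite("pics/w1.png",im[:,:,::-1])
import pickle;pickle.dump(c,open("w1.pkl","wb"))
print(s["time"],e.round(4),s["joint_positions"].round(3),s["gripper_width"])
print("pred",[proj(c,p).round(1) for p in([.5063,-.3109,.0807],[.3927,-.2749,.0807],[.438,.07,.14])])
E
```

```text
1.225 [ 0.4017 -0.2682  0.2507] [-8.210e-01  1.160e-01  1.634e+00  1.000e-03  1.392e+00  1.054e+00] 0.995138084568666
pred [array([328.3,  55.9]), array([327.1, 184.6]), array([-62.5, 267.5])]
```

View pics/w1.png

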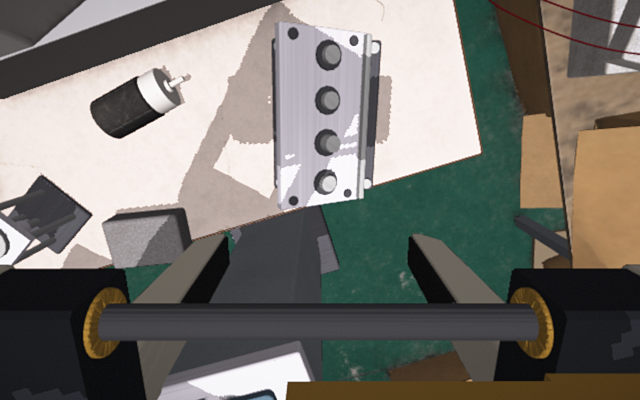

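```bash
python3 - <<'E'
from h import *
import pickle;c=pickle.load(open("w1.pkl","rb"))
for p in[(330,54),(328,100),(328,142),(327,182.5)]: print(ray(c,p,.0807).round(4))
plan([.345,-.21,.25],Rt(-.307),2)
plan([.345,.04,.25],Rt(-.307),5,start=([.345,-.21,.25],Rt(-.307)))
E
```

```text
[ 0.5074 -0.3128  0.0807]
[ 0.4698 -0.2994  0.0807]
[ 0.4327 -0.2881  0.0807]
[ 0.3948 -0.2754  0.0807]
[[-0.1774, -0.0999, 0.0012, -0.0, 0.0001, 0.0004, -1.0], [-0.1775, -0.0997, 0.0011, -0.0, 0.0001, 0.0004, -1.0]]
[[-0.0756, -0.2383, -0.0, 0.0, 0.0, 0.0, -1.0], [-0.0756, -0.2383, -0.0, 0.0, 0.0, 0.0, -1.0], [-0.0756, -0.2383, -0.0, 0.0, 0.0, 0.0, -1.0], [-0.0756, -0.2383, -0.0, 0.0, 0.0, 0.0, -1.0], [-0.0756, -0.2383, -0.0, 0.0, 0.0, 0.0, -1.0]]
```

Request:
drive_tool([
  [-0.177,-0.1,0,0,0,0,-1],
  [-0.177,-0.1,0,0,0,0,-1],
])

```text
time: 1.52
eef_pos: [0.3434, -0.211, 0.2499]
tool_rot: [-0.0, 0.988, -0.154, -0.001]
wrist_force: [-0.1, -0.1, 0.5]
gripper_width: 0.998
gripper_force: 0.0
```

Request:
drive_tool([
  [-0.076,-0.238,0,0,0,0,-0.4],
  [-0.076,-0.238,0,0,0,0,-0.4],
  [-0.076,-0.238,0,0,0,0,-0.4],
  [-0.076,-0.238,0,0,0,0,-0.4],
  [-0.076,-0.238,0,0,0,0,-0.4],
])

```text
time: 2.15
eef_pos: [0.3443, 0.0393, 0.2505]
tool_rot: [0.0, 0.988, -0.154, 0.0]
wrist_force: [1.2, -0.5, 0.1]
gripper_width: 0.7
gripper_force: 0.0
```

Request:
drive_tool([
  [0,0,0,0,0,0,-0.4],
])

```text
time: 2.28
eef_pos: [0.3439, 0.0409, 0.2505]
tool_rot: [-0.0, 0.989, -0.151, -0.0]
wrist_force: [0.4, 0.7, 0.7]
gripper_width: 0.697
gripper_force: 0.0
```

```bash
python3 - <<'E'
from h import *
s,e,r=tool();c=bot.calibration("wrist");im=bot.read_camera("wrist");cv2.imwrite("pics/w2.png",im[:,:,::-1])
import pickle;pickle.dump(c,open("w2.pkl","wb"))
print(s["time"],e.round(4),s["joint_positions"].round(3),s["gripper_width"])
u,v=proj(c,[.438,.071,.141]);print("handle top pred",u,v)
x,y=int(u)-80,max(0,int(v)-60); cv2.imwrite("pics/w2c.png",cv2.resize(im[y:y+120,x:x+160,::-1],None,fx=5,fy=5,interpolation=cv2.INTER_CUBIC));print(x,y)
E
```

```text
2.275 [0.3439 0.0409 0.2505] [-0.208 -0.152  1.896  0.     1.398  1.666] 0.6967610156071294
handle top pred 242.71553772537936 91.20449186152368
162 31
```

View pics/w2c.png

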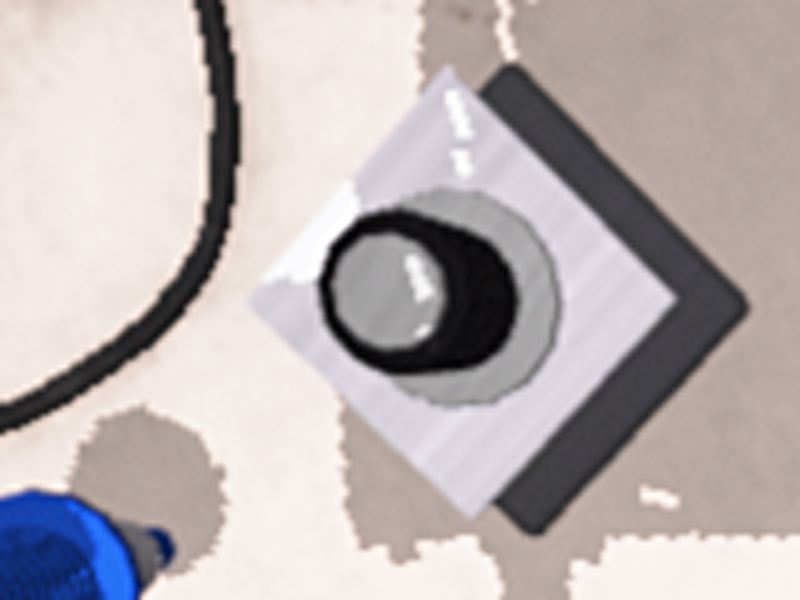

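```bash
python3 - <<'E'
from h import *
import pickle;c=pickle.load(open("w2.pkl","rb"))
f=lambda u,v:(162+u/5-.4,31+v/5-.4)
print("top",ray(c,f(388,291),.141).round(4),"collar",ray(c,f(455,297),.091).round(4))
P=[ray(c,f(*p),.085) for p in((448,65),(677,298),(472,520),(250,300))]
print("plate",np.mean(P,0).round(4))
t=ray(c,f(388,291),.141)
Rg=Rt(-.314);G=[t[0],t[1],.1]
plan([t[0],t[1],.19],Rg,3,-.4)
plan([t[0],t[1],.0985],Rg,2,-.4,start=([t[0],t[1],.19],Rg))
E
```

```text
top [0.4404 0.0729 0.141 ] collar [0.4404 0.0718 0.091 ]
plate [0.44   0.0718 0.085 ]
[[0.1361, -0.1016, 0.1007, 0.0001, 0.0, 0.001, -0.4], [0.1358, -0.102, 0.1007, 0.0001, 0.0, 0.001, -0.4], [0.1355, -0.1024, 0.1008, 0.0001, 0.0, 0.001, -0.4]]
[[0.0, -0.0, 0.2288, 0.0, 0.0, 0.0, -0.4], [0.0, -0.0, 0.2288, 0.0, 0.0, 0.0, -0.4]]
```

Request:
drive_tool([
  [0.136,-0.1,0.1,0,0,0.001,-0.4],
  [0.136,-0.1,0.1,0,0,0.001,-0.4],
  [0.136,-0.1,0.1,0,0,0.001,-0.4],
  [0,0,0,0,0,0,-0.4],
])

```text
time: 2.82
eef_pos: [0.4414, 0.069, 0.1886]
tool_rot: [0.0, 0.987, -0.159, -0.002]
wrist_force: [-0.0, -0.1, -0.3]
gripper_width: 0.699
gripper_force: 0.0
```

```bash
python3 - <<'E'
from h import *
plan([.4403,.0722,.0985],Rt(-.314),3,-.4)
E
```

```text
[[-0.003, -0.0047, 0.1502, 0.0002, 0.0004, -0.0006, -0.4], [-0.0031, -0.0047, 0.1502, 0.0002, 0.0004, -0.0006, -0.4], [-0.0033, -0.0046, 0.1502, 0.0002, 0.0004, -0.0006, -0.4]]
```

Request:
drive_tool([
  [-0.003,-0.004,0.15,0,0,0,-0.4],
  [-0.003,-0.004,0.15,0,0,0,-0.4],
  [0,-0.003,0.15,0,0,0,-0.4],
  [0,0,0,0,0,0,-0.4],
])

```text
time: 3.32
eef_pos: [0.4382, 0.0719, 0.0995]
tool_rot: [0.0, 0.987, -0.159, -0.002]
wrist_force: [-1.1, -0.8, 0.5]
gripper_width: 0.704
gripper_force: 0.0
```

Request:
drive_tool([
  [0,0,0,0,0,0,1],
  [0,0,0,0,0,0,1],
  [0,0,0,0,0,0,1],
  [0,0,0,0,0,0,1],
], force=40)

```text
time: 3.82
eef_pos: [0.4406, 0.0735, 0.1012]
tool_rot: [-0.0, 0.987, -0.158, 0.0]
wrist_force: [-0.1, 0.1, 0.4]
gripper_width: 0.32
gripper_force: 0.0
```

Request:
drive_tool([
  [0,0,0,0,0,0,1],
  [0,0,0,0,0,0,1],
])

```text
time: 4.08
eef_pos: [0.4404, 0.0735, 0.1009]
tool_rot: [0.0, 0.987, -0.158, 0.0]
wrist_force: [-1.8, -1.4, 3.5]
gripper_width: 0.242
gripper_force: 40.0
```

Request:
drive_tool([
  [0,0,0,0,0,0,1],
  [0,0,0,0,0,0,1],
])

```text
time: 4.32
eef_pos: [0.4404, 0.0736, 0.1009]
tool_rot: [-0.0, 0.987, -0.158, 0.0]
wrist_force: [-1.5, 0.1, 5.5]
gripper_width: 0.242
gripper_force: 40.0
```

```bash
cat >> h.py <<'E'
Y=-.314; RT=Rt(Y,np.pi/6); RD=Rt(Y); N=-RT.as_matrix()[:,2]; U=RT.as_matrix()[:,0]; NOSE=.0799
B=[np.array([.4504,-.2934,.0807])+U*d for d in(-.06,-.02,.02,.06)]
E
python3 - <<'E'
from h import *
S=np.array([.4404,.0736,.1009])
print(N,B)
a=S+[0,0,.11];b=np.array([.345,-.06,.26]);c=np.array([.345,-.2,.26]);d=B[0]+N*(NOSE+.05)
plan(a,RD,3,1,start=(S,RD));plan(b,RD,4,1,start=(a,RD));plan(c,RD,3,1,start=(b,RD));plan(d,RT,6,1,start=(c,RD))
E
```

```text
[-0.15443276 -0.47555286  0.8660254 ] [array([ 0.39333366, -0.27486807,  0.0807    ]), array([ 0.43137789, -0.28722269,  0.0807    ]), array([ 0.46942211, -0.29957731,  0.0807    ]), array([ 0.50746634, -0.31193193,  0.0807    ])]
[[0.0, 0.0, -0.1833, 0.0, 0.0, 0.0, 1.0], [0.0, 0.0, -0.1833, 0.0, 0.0, 0.0, 1.0], [0.0, 0.0, -0.1833, 0.0, 0.0, 0.0, 1.0]]
[[-0.0618, 0.1957, -0.0614, 0.0, 0.0, 0.0, 1.0], [-0.0618, 0.1957, -0.0614, 0.0, 0.0, 0.0, 1.0], [-0.0618, 0.1957, -0.0614, 0.0, 0.0, 0.0, 1.0], [-0.0618, 0.1957, -0.0614, 0.0, 0.0, 0.0, 1.0]]
[[0.0721, 0.2219, 0.0, 0.0, 0.0, 0.0, 1.0], [0.0721, 0.2219, 0.0, 0.0, 0.0, 0.0, 1.0], [0.0721, 0.2219, 0.0, 0.0, 0.0, 0.0, 1.0]]
[[0.0576, 0.101, 0.0557, 0.0278, 0.0, 0.0, 1.0], [0.0576, 0.1055, 0.0467, 0.0278, 0.0, 0.0, 1.0], [0.0576, 0.1092, 0.0373, 0.0278, 0.0, 0.0, 1.0], [0.0576, 0.112, 0.0276, 0.0278, 0.0, 0.0, 1.0], [0.0576, 0.114, 0.0178, 0.0278, 0.0, 0.0, 1.0], [0.0576, 0.1151, 0.0078, 0.0278, 0.0, 0.0, 1.0]]
```

Request:
drive_tool([
  [0,0,-0.1,0,0,0,1],
  [0,0,-0.15,0,0,0,1],
  [0,0,-0.15,0,0,0,1],
  [0,0,-0.15,0,0,0,1],
  [0,0,0,0,0,0,1],
])

```text
time: 4.95
eef_pos: [0.4416, 0.0735, 0.212]
tool_rot: [-0.0, 0.987, -0.158, 0.002]
wrist_force: [0.4, 0.7, -2.1]
gripper_width: 0.244
gripper_force: 40.0
```

Request:
drive_tool([
  [-0.062,0.196,-0.06,0,0,0,1],
  [-0.062,0.196,-0.06,0,0,0,1],
  [-0.062,0.196,-0.06,0,0,0,1],
  [-0.062,0.196,-0.06,0,0,0,1],
])

```text
time: 5.45
eef_pos: [0.3426, -0.0603, 0.2571]
tool_rot: [-0.0, 0.987, -0.158, -0.001]
wrist_force: [-0.4, -1.2, -1.4]
gripper_width: 0.243
gripper_force: 40.0
```

Request:
drive_tool([
  [0.072,0.222,0,0,0,0,1],
  [0.072,0.222,0,0,0,0,1],
  [0.072,0.222,0,0,0,0,1],
  [0,0,0,0,0,0,1],
])

```text
time: 5.95
eef_pos: [0.3429, -0.2022, 0.2566]
tool_rot: [-0.001, 0.987, -0.16, -0.001]
wrist_force: [-0.1, 0.7, -2.8]
gripper_width: 0.24
gripper_force: 40.0
```

```bash
python3 - <<'E'
from h import *
s,e,r=tool();print(s["joint_positions"],s["gripper_width"])
plan(B[0]+N*(NOSE+.05),RT,6,1)
E
```

```text
[-8.14316870e-01 -4.84804772e-02  1.79085333e+00 -4.91748034e-04
  1.40216678e+00  1.07858725e+00] 0.24021711523785047
[[0.0596, 0.0983, 0.0526, 0.0277, 0.0, -0.0005, 1.0], [0.0595, 0.1026, 0.0438, 0.0277, 0.0, -0.0005, 1.0], [0.0593, 0.1061, 0.0347, 0.0277, 0.0, -0.0005, 1.0], [0.0592, 0.1088, 0.0254, 0.0277, 0.0, -0.0005, 1.0], [0.059, 0.1107, 0.0158, 0.0277, 0.0, -0.0005, 1.0], [0.0588, 0.1118, 0.0061, 0.0277, 0.0, -0.0005, 1.0]]
```

Request:
drive_tool([
  [0.0595,0.098,0.053,0.0277,0,0,1],
  [0.0595,0.103,0.044,0.0277,0,0,1],
  [0.059,0.106,0.035,0.0277,0,0,1],
  [0.059,0.109,0.025,0.0277,0,0,1],
  [0.059,0.111,0.016,0.0277,0,0,1],
])

```text
time: 6.58
eef_pos: [0.3694, -0.3113, 0.2045]
tool_rot: [-0.215, 0.964, -0.154, 0.034]
wrist_force: [0.5, 0.7, -1.9]
gripper_width: 0.241
gripper_force: 40.0
```

Request:
drive_tool([
  [0.059,0.112,0.006,0.0277,0,0,1],
  [0,0,0,0,0,0,1],
  [0,0,0,0,0,0,1],
  [0,0,0,0,0,0,1],
])

```text
time: 7.08
eef_pos: [0.3744, -0.3332, 0.196]
tool_rot: [-0.254, 0.954, -0.152, 0.041]
wrist_force: [-0.1, -0.8, -2.1]
gripper_width: 0.24
gripper_force: 40.0
```

```bash
python3 - <<'E'
from h import *
s,e,r=tool();print(s["joint_positions"],s["gripper_width"],s["wrist_force"]@N)
c=bot.calibration("wrist");im=bot.read_camera("wrist");cv2.imwrite("pics/w3.png",im[:,:,::-1])
print("px B",[proj(c,b).round(1) for b in B],"nose",proj(c,e+r.apply([0,0,NOSE-.005])).round(1))
print(rel(B[0]+N*(NOSE+.05),RT))
E
```

```text
[-1.19746913  0.39771894  1.51675706  0.32342468  1.64006186  0.6438407 ] 0.23962879288815617 -1.4316636800268896
px B [array([322.1, 188.3]), array([322.1, 142.6]), array([322.2,  93.4]), array([322.2,  40.3])] nose [317.1 207. ]
(array([-0.001,  0.022,  0.005]), array([ 0.0009, -0.0006, -0.0005]))
```

View pics/w3.png

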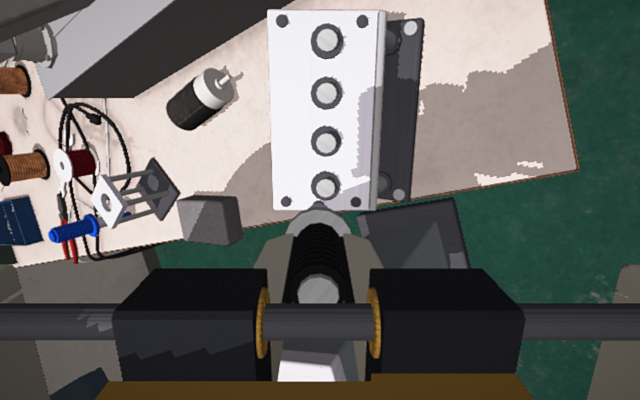

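```bash
python3 - <<'E'
from h import *
g=cv2.imread("pics/w3.png",0); c=bot.calibration("wrist"); s,e,r=tool()
W=[(324,186),(325,142),(326,93),(327,40)]
for i,(u,v) in enumerate(W):
    p=g[v-24:v+24,u-24:u+24]; m=(p<130).astype('uint8')
    cs,_=cv2.findContours(m,cv2.RETR_CCOMP,cv2.CHAIN_APPROX_NONE)
    o=[(round(cv2.contourArea(k)),[round(float(t),1) for t in np.array(cv2.fitEllipse(k)[0])+(u-24,v-24)]) for k in cs if len(k)>25]
    print(i,o)
E
```

```text
0 [(104, [319.4, 205.7]), (608, [325.2, 185.6]), (304, [325.1, 187.8])]
1 [(660, [325.7, 140.8]), (346, [325.6, 142.9])]
2 [(736, [326.1, 92.8]), (369, [326.0, 92.9])]
3 [(840, [326.6, 41.0]), (413, [326.6, 39.6])]
```

Request:
drive_tool([
  [0,0.032,0.09,0,0,0,1],
  [0,0,0.1,0,0,0,1],
  [0,0,0,0,0,0,1],
  [0,0,0,0,0,0,1],
  [0,0,0,0,0,0,1],
])

```text
time: 7.75
eef_pos: [0.3785, -0.3225, 0.1601]
tool_rot: [-0.254, 0.954, -0.153, 0.041]
wrist_force: [0.5, 0.2, -0.8]
gripper_width: 0.242
gripper_force: 40.0
```

```bash
cat > q.py <<'E'
from h import *
import sys
i=int(sys.argv[1]); s,e,r=tool()
n=e+r.apply([0,0,NOSE]); d=RT.inv().apply(n-B[i])
print("t",s["time"],"nose rel home top (tool x,y,z mm)",(d*1000).round(2),"F.N",round(s["wrist_force"]@N,2),"Flat",RT.inv().apply(s["wrist_force"])[:2].round(1),"turn",rel(e,RT)[1], "w",round(s["gripper_width"],3))
if len(sys.argv)>2:
    c=bot.calibration("wrist");g=cv2.cvtColor(bot.read_camera("wrist"),cv2.COLOR_RGB2GRAY);cv2.imwrite(f"pics/{sys.argv[2]}.png",g[60:260,220:420].repeat(3,0).repeat(3,1))
    print([proj(c,b).round(1) for b in B])
E
python3 q.py 0 w4
```

```text
t 7.75 nose rel home top (tool x,y,z mm) [  0.83   3.73 -13.83] F.N -0.85 Flat [0.4 0.1] turn [ 0.001  -0.001  -0.0008] w 0.242
[array([312.3, 200.9]), array([311.9, 149.4]), array([311.5,  93.6]), array([311. ,  32.7])]
```

View pics/w4.png

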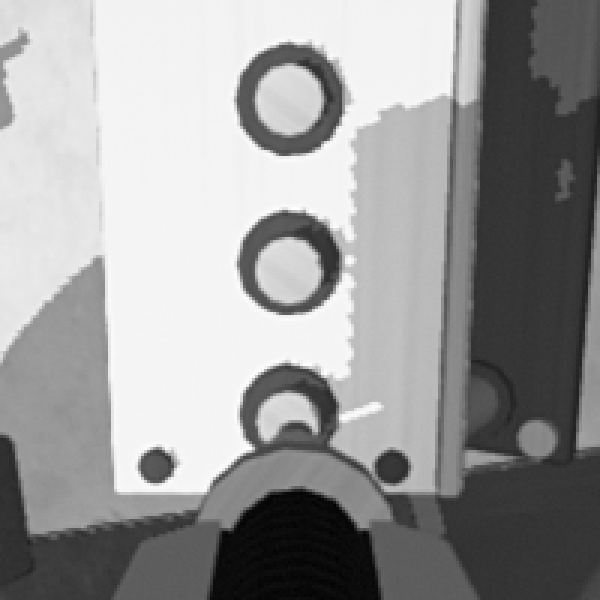

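Request:
drive_tool([
  [-0.004,-0.01,0.03,0,0,0,1],
  [0,0,0.01,0,0,0,1],
  [0,0,0,0,0,0,1],
  [0,0,0,0,0,0,1],
])

```text
time: 8.3
eef_pos: [0.3793, -0.3162, 0.1533]
tool_rot: [-0.255, 0.954, -0.153, 0.041]
wrist_force: [0.8, 0.2, -2.4]
gripper_width: 0.241
gripper_force: 40.0
```

```bash
python3 q.py 0
```

```text
t 8.3 nose rel home top (tool x,y,z mm) [-0.43  1.64 -4.79] F.N -2.32 Flat [0.7 0.9] turn [ 0.0004 -0.0006 -0.001 ] w 0.241
```

Request:
drive_tool([
  [0,0,0.01,0,0,0,1],
  [0,0,0,0,0,0,1],
  [0,0,0,0,0,0,1],
])

```text
time: 8.68
eef_pos: [0.3796, -0.3152, 0.1516]
tool_rot: [-0.255, 0.954, -0.153, 0.041]
wrist_force: [-0.2, 0.7, -1.5]
gripper_width: 0.241
gripper_force: 40.0
```

```bash
python3 q.py 0
```

```text
t 8.675 nose rel home top (tool x,y,z mm) [-0.44  1.59 -2.77] F.N -1.63 Flat [-0.4  0.2] turn [ 0.0004 -0.0006 -0.001 ] w 0.241
```

Request:
drive_tool([
  [0,0,0.01,0,0,0,1],
  [0,0,0,0,0,0,1],
  [0,0,0,0,0,0,1],
])

```text
time: 9.05
eef_pos: [0.38, -0.3145, 0.15]
tool_rot: [-0.255, 0.954, -0.153, 0.041]
wrist_force: [-0.7, -1.3, -0.6]
gripper_width: 0.239
gripper_force: 40.0
```

Request:
drive_tool([
  [0,0,0.01,0,0,0,1],
  [0,0,0,0,0,0,1],
  [0,0,0,0,0,0,1],
])

```text
time: 9.43
eef_pos: [0.3803, -0.3135, 0.1482]
tool_rot: [-0.255, 0.954, -0.153, 0.041]
wrist_force: [0.6, -2.2, 0.7]
gripper_width: 0.246
gripper_force: 40.0
```

```bash
python3 q.py 0
```

```text
t 9.425 nose rel home top (tool x,y,z mm) [-0.34  1.7   1.09] F.N 1.55 Flat [1.2 1.3] turn [ 0.0005 -0.0006 -0.001 ] w 0.246
```

Request:
drive_tool([
  [0,0,-0.075,0,0,0,1],
  [0.1,0,0,0,0,0,1],
  [0.1,0,0,0,0,0,1],
  [0,0,0,0,0,0,1],
  [0,0,0,0,0,0,1],
])

```text
time: 10.05
eef_pos: [0.4153, -0.3327, 0.1612]
tool_rot: [-0.255, 0.954, -0.153, 0.04]
wrist_force: [0.3, 0.2, -2.1]
gripper_width: 0.242
gripper_force: 40.0
```

```bash
python3 q.py 1
```

```text
t 10.05 nose rel home top (tool x,y,z mm) [ -1.17   1.62 -13.9 ] F.N -2.0 Flat [0.2 0.8] turn [ 0.0004 -0.0003 -0.001 ] w 0.242
```

Request:
drive_tool([
  [0,0,0.03,0,0,0,1],
  [0,0,0.015,0,0,0,1],
  [0,0,0,0,0,0,1],
  [0,0,0,0,0,0,1],
])

```text
time: 10.55
eef_pos: [0.417, -0.3287, 0.1535]
tool_rot: [-0.255, 0.954, -0.153, 0.041]
wrist_force: [-0.6, -1.4, -0.7]
gripper_width: 0.243
gripper_force: 40.0
```

```bash
python3 q.py 1
```

```text
t 10.55 nose rel home top (tool x,y,z mm) [-0.71  1.72 -5.08] F.N 0.12 Flat [-0.2  1.7] turn [ 0.0005 -0.0005 -0.001 ] w 0.243
```

Request:
drive_tool([
  [0,0,0.008,0,0,0,1],
  [0,0,0,0,0,0,1],
  [0,0,0,0,0,0,1],
])

```text
time: 10.92
eef_pos: [0.4175, -0.328, 0.152]
tool_rot: [-0.255, 0.954, -0.153, 0.041]
wrist_force: [-1.2, -2.0, 2.0]
gripper_width: 0.241
gripper_force: 40.0
```

```bash
python3 q.py 1
```

```text
t 10.925 nose rel home top (tool x,y,z mm) [-0.49  1.78 -3.36] F.N 2.88 Flat [-0.5  0.9] turn [ 0.0005 -0.0006 -0.001 ] w 0.241
```

Request:
drive_tool([
  [0,0,-0.06,0,0,0,1],
  [0.1,0,0,0,0,0,1],
  [0.1,0,0,0,0,0,1],
  [0,0,0.03,0,0,0,1],
  [0,0,0.02,0,0,0,1],
])

```text
time: 11.55
eef_pos: [0.4547, -0.3407, 0.1531]
tool_rot: [-0.255, 0.954, -0.153, 0.04]
wrist_force: [-0.6, 0.2, -1.9]
gripper_width: 0.246
gripper_force: 40.0
```

Request:
drive_tool([
  [0,0,0,0,0,0,1],
  [0,0,0,0,0,0,1],
])

```text
time: 11.8
eef_pos: [0.4549, -0.3413, 0.1538]
tool_rot: [-0.255, 0.954, -0.153, 0.041]
wrist_force: [0.3, -0.1, -2.0]
gripper_width: 0.24
gripper_force: 40.0
```

```bash
python3 q.py 2
```

```text
t 11.8 nose rel home top (tool x,y,z mm) [-0.76  1.84 -5.51] F.N -1.7 Flat [0.3 1. ] turn [ 0.0005 -0.0006 -0.0011] w 0.24
```

Request:
drive_tool([
  [0,0,0.013,0,0,0,1],
  [0,0,0,0,0,0,1],
  [0,0,0,0,0,0,1],
])

```text
time: 12.18
eef_pos: [0.4556, -0.3402, 0.1514]
tool_rot: [-0.255, 0.954, -0.153, 0.041]
wrist_force: [-0.5, -0.6, -1.7]
gripper_width: 0.24
gripper_force: 40.0
```

Request:
drive_tool([
  [0,0,0.01,0,0,0,1],
  [0,0,0.01,0,0,0,1],
  [0,0,0,0,0,0,1],
  [0,0,0,0,0,0,1],
])

```text
time: 12.68
eef_pos: [0.4563, -0.3384, 0.1481]
tool_rot: [-0.255, 0.954, -0.153, 0.041]
wrist_force: [-0.4, -0.7, 0.2]
gripper_width: 0.242
gripper_force: 40.0
```

```bash
python3 q.py 2
```

```text
t 12.675 nose rel home top (tool x,y,z mm) [-0.29  1.96  1.02] F.N 0.54 Flat [-0.2  0.6] turn [ 0.0006 -0.0007 -0.001 ] w 0.242
```

Request:
drive_tool([
  [0,0,0.006,0,0,0,1],
  [0,0,0,0,0,0,1],
  [0,0,0,0,0,0,1],
])

```text
time: 13.05
eef_pos: [0.4565, -0.3378, 0.147]
tool_rot: [-0.255, 0.954, -0.153, 0.041]
wrist_force: [-0.4, -1.6, 1.7]
gripper_width: 0.239
gripper_force: 40.0
```

Request:
drive_tool([
  [0,0,-0.08,0,0,0,1],
  [0.1,0,0,0,0,0,1],
  [0.1,0,0,0,0,0,1],
  [0,0,0.03,0,0,0,1],
  [0,0,0.015,0,0,0,1],
])

```text
time: 13.68
eef_pos: [0.4926, -0.3528, 0.1524]
tool_rot: [-0.255, 0.954, -0.153, 0.04]
wrist_force: [-0.6, -0.6, -1.8]
gripper_width: 0.24
gripper_force: 40.0
```

Request:
drive_tool([
  [0,0,0,0,0,0,1],
  [0,0,0,0,0,0,1],
])

```text
time: 13.92
eef_pos: [0.4929, -0.3534, 0.1531]
tool_rot: [-0.255, 0.954, -0.153, 0.041]
wrist_force: [0.2, 0.4, -2.1]
gripper_width: 0.242
gripper_force: 40.0
```

```bash
python3 q.py 3
```

```text
t 13.925 nose rel home top (tool x,y,z mm) [-0.85  1.96 -4.79] F.N -2.02 Flat [0.1 0.7] turn [ 0.0004 -0.0006 -0.0011] w 0.242
```

Request:
drive_tool([
  [0,0,0.01,0,0,0,1],
  [0,0,0,0,0,0,1],
  [0,0,0,0,0,0,1],
])

```text
time: 14.3
eef_pos: [0.4937, -0.3525, 0.1513]
tool_rot: [-0.255, 0.954, -0.153, 0.041]
wrist_force: [-0.5, 0.2, -0.5]
gripper_width: 0.24
gripper_force: 40.0
```

Request:
drive_tool([
  [0,0,0.01,0,0,0,1],
  [0,0,0.011,0,0,0,1],
  [0,0,0,0,0,0,1],
  [0,0,0,0,0,0,1],
])

```text
time: 14.8
eef_pos: [0.4944, -0.3508, 0.1478]
tool_rot: [-0.255, 0.954, -0.153, 0.041]
wrist_force: [-0.4, -0.7, 0.3]
gripper_width: 0.238
gripper_force: 40.0
```

```bash
python3 q.py 3
```

```text
t 14.8 nose rel home top (tool x,y,z mm) [-0.27  2.08  1.29] F.N 0.68 Flat [-0.1  0.5] turn [ 0.0006 -0.0007 -0.001 ] w 0.238
```

Request:
drive_tool([
  [0,0,-0.09,0,0,0,1],
  [-0.2,0,0,0,0,0,1],
  [-0.2,0,0,0,0,0,1],
  [0,0,0,0,0,0,1],
  [0,0,0,0,0,0,1],
], force=60)

```text
time: 15.42
eef_pos: [0.416, -0.3344, 0.1633]
tool_rot: [-0.255, 0.954, -0.153, 0.041]
wrist_force: [-0.9, -0.0, -2.3]
gripper_width: 0.24
gripper_force: 60.0
```

```bash
python3 q.py 1
```

```text
t 15.425 nose rel home top (tool x,y,z mm) [  0.16   1.78 -16.46] F.N -1.81 Flat [-0.9  1.4] turn [ 0.0005 -0.0009 -0.0011] w 0.24
```

Request:
drive_tool([
  [0,0,0.04,0,0,0,1],
  [0,0,0.025,0,0,0,1],
  [0,0,0.017,0,0,0,1],
  [0,0,0,0,0,0,1],
  [0,0,0,0,0,0,1],
])

```text
time: 16.05
eef_pos: [0.4184, -0.3268, 0.1493]
tool_rot: [-0.254, 0.954, -0.153, 0.041]
wrist_force: [1.0, -2.7, 3.2]
gripper_width: 0.238
gripper_force: 60.0
```

```bash
python3 q.py 1
```

```text
t 16.05 nose rel home top (tool x,y,z mm) [ 0.13  1.89 -0.36] F.N 3.93 Flat [1.8 0.4] turn [ 0.0007 -0.0009 -0.0009] w 0.238
```

Request:
drive_tool([
  [0,0,0.007,0,0,0,1],
  [0,0,0.007,0,0,0,1],
  [0,0,0,0,0,0,1],
  [0,0,0,0,0,0,1],
])

```text
time: 16.55
eef_pos: [0.4188, -0.3255, 0.147]
tool_rot: [-0.254, 0.954, -0.153, 0.041]
wrist_force: [1.5, -3.2, 4.7]
gripper_width: 0.239
gripper_force: 60.0
```

```bash
python3 q.py 1
```

```text
t 16.55 nose rel home top (tool x,y,z mm) [0.08 1.95 2.37] F.N 5.36 Flat [ 2.4 -0.1] turn [ 0.0007 -0.001  -0.0009] w 0.239
```

Request:
drive_tool([
  [0,0,0.007,0,0,0,1],
  [0,0,0,0,0,0,1],
  [0,0,0,0,0,0,1],
  [0,0,0,0,0,0,1],
])

```text
time: 17.05
eef_pos: [0.419, -0.3249, 0.1459]
tool_rot: [-0.254, 0.954, -0.153, 0.041]
wrist_force: [1.0, -3.8, 5.6]
gripper_width: 0.241
gripper_force: 60.0
```

```bash
python3 q.py 1
```

```text
t 17.05 nose rel home top (tool x,y,z mm) [0.1  1.94 3.61] F.N 6.48 Flat [2.1 0. ] turn [ 0.0008 -0.001  -0.0009] w 0.241
```

Request:
drive_tool([
  [0,0,0.007,0,0,0,1],
  [0,0,0,0,0,0,1],
  [0,0,0,0,0,0,1],
  [0,0,0,0,0,0,1],
])

```text
time: 17.55
eef_pos: [0.4192, -0.3243, 0.1447]
tool_rot: [-0.254, 0.954, -0.153, 0.041]
wrist_force: [0.0, -4.5, 6.2]
gripper_width: 0.239
gripper_force: 60.0
```

```bash
python3 q.py 1
```

```text
t 17.55 nose rel home top (tool x,y,z mm) [0.14 2.   4.95] F.N 7.48 Flat [1.4 0.6] turn [ 0.0008 -0.001  -0.0009] w 0.239
```

Request:
drive_tool([
  [0,0,0.007,0,0,0,1],
  [0,0,0,0,0,0,1],
  [0,0,0,0,0,0,1],
  [0,0,0,0,0,0,1],
])

```text
time: 18.05
eef_pos: [0.4194, -0.3236, 0.1435]
tool_rot: [-0.254, 0.954, -0.153, 0.041]
wrist_force: [-0.2, -3.8, 6.5]
gripper_width: 0.24
gripper_force: 60.0
```

```bash
python3 q.py 1
```

```text
t 18.05 nose rel home top (tool x,y,z mm) [0.15 1.97 6.34] F.N 7.44 Flat [ 1.  -0.1] turn [ 0.0008 -0.001  -0.0009] w 0.24
```

Request:
drive_tool([
  [0,0,0.007,0,0,0,1],
  [0,0,0,0,0,0,1],
  [0,0,0,0,0,0,1],
  [0,0,0,0,0,0,1],
])

```text
time: 18.55
eef_pos: [0.4196, -0.3231, 0.1426]
tool_rot: [-0.254, 0.954, -0.153, 0.042]
wrist_force: [0.0, -5.0, 8.3]
gripper_width: 0.243
gripper_force: 60.0
```

```bash
python3 q.py 1
```

```text
t 18.55 nose rel home top (tool x,y,z mm) [0.21 1.99 7.42] F.N 9.58 Flat [ 1.5 -0.1] turn [ 0.0009 -0.0011 -0.0009] w 0.243
```

Request:
drive_tool([
  [0,0,0.01,0,0,0,1],
  [0,0,0,0,0,0,1],
  [0,0,0,0,0,0,1],
  [0,0,0,0,0,0,1],
])

```text
time: 19.05
eef_pos: [0.4199, -0.3231, 0.1422]
tool_rot: [-0.253, 0.954, -0.153, 0.042]
wrist_force: [-1.6, -7.1, 15.2]
gripper_width: 0.239
gripper_force: 60.0
```

```bash
python3 q.py 1
```

```text
t 19.05 nose rel home top (tool x,y,z mm) [0.52 2.18 7.85] F.N 16.74 Flat [ 0.6 -1.3] turn [ 0.0013 -0.0015 -0.0007] w 0.239
```

Request:
drive_tool([
  [0,0,0.01,0,0,0,1],
  [0,0,0,0,0,0,1],
  [0,0,0,0,0,0,1],
  [0,0,0,0,0,0,1],
])

```text
time: 19.55
eef_pos: [0.4202, -0.323, 0.1418]
tool_rot: [-0.253, 0.955, -0.153, 0.043]
wrist_force: [-5.5, -8.8, 24.2]
gripper_width: 0.241
gripper_force: 60.0
```

```bash
python3 q.py 1
```

```text
t 19.55 nose rel home top (tool x,y,z mm) [0.87 2.33 8.27] F.N 26.01 Flat [-2.5 -3.4] turn [ 0.0017 -0.0018 -0.0005] w 0.241
```

Request:
drive_tool([
  [0,0,0,0,0,0,1],
  [0,0,-0.05,0,0,0,1],
  [0,0,-0.05,0,0,0,1],
  [0,0,0,0,0,0,1],
  [0,0,0,0,0,0,1],
])

```text
time: 20.18
eef_pos: [0.4165, -0.329, 0.1547]
tool_rot: [-0.256, 0.954, -0.153, 0.04]
wrist_force: [0.7, 0.4, -2.1]
gripper_width: 0.237
gripper_force: 60.0
```

```bash
python3 q.py 1
```

```text
t 20.175 nose rel home top (tool x,y,z mm) [-1.2   1.36 -6.35] F.N -2.13 Flat [0.6 0.5] turn [-0.     -0.     -0.0012] w 0.237
```

Request:
drive_tool([
  [0.004,0,0.019,0,0,0,1],
  [0,0,0,0,0,0,1],
  [0,0,0,0,0,0,1],
])

```text
time: 20.55
eef_pos: [0.4182, -0.3281, 0.152]
tool_rot: [-0.255, 0.954, -0.153, 0.041]
wrist_force: [-0.1, 0.8, -1.2]
gripper_width: 0.24
gripper_force: 60.0
```

```bash
python3 q.py 1
```

```text
t 20.55 nose rel home top (tool x,y,z mm) [ 0.25  1.59 -3.35] F.N -1.4 Flat [-0.4 -0.1] turn [ 0.0003 -0.0004 -0.001 ] w 0.24
```

Request:
drive_tool([
  [0,0,0.019,0,0,0,1],
  [0,0,0,0,0,0,1],
  [0,0,0,0,0,0,1],
])

```text
time: 20.92
eef_pos: [0.4189, -0.3268, 0.1492]
tool_rot: [-0.255, 0.954, -0.153, 0.041]
wrist_force: [-0.3, -1.9, -0.3]
gripper_width: 0.24
gripper_force: 60.0
```

```bash
python3 q.py 1
```

```text
t 20.925 nose rel home top (tool x,y,z mm) [ 0.56  1.88 -0.15] F.N 0.7 Flat [0.3 1.7] turn [ 0.0006 -0.0007 -0.001 ] w 0.24
```

Request:
drive_tool([
  [0,0,0.006,0,0,0,1],
  [0,0,0,0,0,0,1],
  [0,0,0,0,0,0,1],
  [0,0,0,0,0,0,1],
])

```text
time: 21.42
eef_pos: [0.4191, -0.3262, 0.148]
tool_rot: [-0.255, 0.954, -0.153, 0.041]
wrist_force: [-0.2, -1.5, 0.9]
gripper_width: 0.237
gripper_force: 60.0
```

```bash
python3 q.py 1
```

```text
t 21.425 nose rel home top (tool x,y,z mm) [0.49 1.88 1.21] F.N 1.5 Flat [0.3 0.8] turn [ 0.0006 -0.0007 -0.001 ] w 0.237
```

Request:
drive_tool([
  [0,0,0,0,0,0,1],
  [0,0,0,0,0,0,1],
])

```text
time: 21.68
eef_pos: [0.4191, -0.3261, 0.148]
tool_rot: [-0.255, 0.954, -0.153, 0.041]
wrist_force: [0.7, -2.3, -0.4]
gripper_width: 0.237
gripper_force: 60.0
```

```bash
python3 q.py 1
```

```text
t 21.675 nose rel home top (tool x,y,z mm) [0.46 1.83 1.27] F.N 0.66 Flat [1.4 2. ] turn [ 0.0005 -0.0006 -0.001 ] w 0.237
```

Request:
drive_tool([
  [0,0,-0.1,0,0,0,1],
  [0,0,-0.15,0,0,0,1],
  [-0.1,0,-0.1,0,0,0,1],
  [0,0,0,0,0,0,1],
])

```text
time: 22.18
eef_pos: [0.3877, -0.3532, 0.2094]
tool_rot: [-0.254, 0.954, -0.153, 0.041]
wrist_force: [-0.0, -0.8, -2.5]
gripper_width: 0.242
gripper_force: 60.0
```

```bash
python3 - <<'E'
from h import *
c=np.array([.345,-.2,.26]);b=np.array([.345,-.06,.26]);a=np.array([.4404,.0736,.212])
plan(c,RD,5,1);plan(b,RD,3,1,start=(c,RD));plan(a,RD,4,1,start=(b,RD))
E
```

```text
[[-0.0886, -0.1398, 0.0219, -0.0332, -0.0001, -0.0003, 1.0], [-0.0884, -0.1414, 0.0073, -0.0332, -0.0001, -0.0003, 1.0], [-0.0883, -0.1415, -0.0075, -0.0332, -0.0001, -0.0003, 1.0], [-0.0882, -0.14, -0.0221, -0.0332, -0.0001, -0.0003, 1.0], [-0.0881, -0.137, -0.0365, -0.0332, -0.0001, -0.0003, 1.0]]
[[-0.0721, -0.2219, -0.0, 0.0, 0.0, 0.0, 1.0], [-0.0721, -0.2219, -0.0, 0.0, 0.0, 0.0, 1.0], [-0.0721, -0.2219, -0.0, 0.0, 0.0, 0.0, 1.0]]
[[0.0618, -0.1957, 0.06, 0.0, 0.0, 0.0, 1.0], [0.0618, -0.1957, 0.06, 0.0, 0.0, 0.0, 1.0], [0.0618, -0.1957, 0.06, 0.0, 0.0, 0.0, 1.0], [0.0618, -0.1957, 0.06, 0.0, 0.0, 0.0, 1.0]]
```

Request:
drive_tool([
  [-0.089,-0.14,0.01,-0.0332,0,0,1],
  [-0.089,-0.141,0,-0.0332,0,0,1],
  [-0.088,-0.141,-0.008,-0.0332,0,0,1],
  [-0.088,-0.14,-0.022,-0.0332,0,0,1],
  [-0.088,-0.137,-0.037,-0.0332,0,0,1],
])

```text
time: 22.8
eef_pos: [0.3446, -0.1996, 0.2622]
tool_rot: [0.0, 0.987, -0.158, -0.0]
wrist_force: [0.0, -0.5, -1.5]
gripper_width: 0.242
gripper_force: 60.0
```

Request:
drive_tool([
  [-0.072,-0.222,0,0,0,0,1],
  [-0.072,-0.222,0,0,0,0,1],
  [-0.072,-0.222,0,0,0,0,1],
  [0,0,0,0,0,0,1],
])

```text
time: 23.3
eef_pos: [0.3448, -0.0579, 0.2619]
tool_rot: [-0.001, 0.988, -0.156, -0.001]
wrist_force: [0.8, -0.7, -2.5]
gripper_width: 0.239
gripper_force: 60.0
```

```bash
python3 - <<'E'
from h import *
s,e,r=tool();c=bot.calibration("wrist");im=bot.read_camera("wrist");cv2.imwrite("pics/w5.png",im[:,:,::-1])
print(rel(e,RD)[1],e.round(4));plan([.4404,.0736,.212],RD,5,1)
E
```

```text
[-0.0003  0.0004  0.0001] [ 0.3448 -0.0579  0.2619]
[[0.0493, -0.1561, 0.0502, -0.0001, 0.0001, 0.0, 1.0], [0.0493, -0.1561, 0.0502, -0.0001, 0.0001, 0.0, 1.0], [0.0493, -0.1561, 0.0502, -0.0001, 0.0001, 0.0, 1.0], [0.0493, -0.1561, 0.0502, -0.0001, 0.0001, 0.0, 1.0], [0.0492, -0.1561, 0.0502, -0.0001, 0.0001, 0.0, 1.0]]
```

Request:
drive_tool([
  [0.049,-0.156,0.05,0,0,0,1],
  [0.049,-0.156,0.05,0,0,0,1],
  [0.049,-0.156,0.05,0,0,0,1],
  [0.049,-0.156,0.05,0,0,0,1],
  [0.049,-0.156,0.05,0,0,0,1],
])

```text
time: 23.98
eef_pos: [0.4422, 0.071, 0.2118]
tool_rot: [-0.0, 0.987, -0.159, -0.001]
wrist_force: [1.0, -0.1, -2.1]
gripper_width: 0.24
gripper_force: 60.0
```

Request:
drive_tool([
  [0,0,0,0,0,0,1],
  [0,0,0,0,0,0,1],
  [0,0,0,0,0,0,1],
])

```text
time: 24.35
eef_pos: [0.4415, 0.0704, 0.2131]
tool_rot: [-0.0, 0.987, -0.159, 0.0]
wrist_force: [-0.3, -0.3, -1.8]
gripper_width: 0.239
gripper_force: 60.0
```

```bash
python3 - <<'E'
from h import *
print(rel([.4404,.0736,.1009],RD))
E
```

```text
(array([-0.01 , -0.013,  0.561]), array([-0.0001, -0.    , -0.0016]))
```

Request:
drive_tool([
  [-0.008,-0.013,0.05,0,0,0,1],
  [0,0,0.1,0,0,0,1],
  [0,0,0.1,0,0,0,1],
  [0,0,0,0,0,0,1],
  [0,0,0,0,0,0,1],
])

```text
time: 24.98
eef_pos: [0.4412, 0.0743, 0.1635]
tool_rot: [-0.0, 0.987, -0.158, 0.0]
wrist_force: [0.8, -0.5, -0.3]
gripper_width: 0.239
gripper_force: 60.0
```

```bash
python3 - <<'E'
from h import *
print(rel([.4404,.0736,.1009],RD))
E
```

```text
(array([-0.003,  0.005,  0.313]), array([-0.0003, -0.0002, -0.0012]))
```

Request:
drive_tool([
  [-0.002,0.003,0.1,0,0,0,1],
  [0,0,0.1,0,0,0,1],
  [0,0,0.08,0,0,0,1],
  [0,0,0,0,0,0,1],
  [0,0,0,0,0,0,1],
])

```text
time: 25.6
eef_pos: [0.4414, 0.074, 0.1081]
tool_rot: [-0.0, 0.987, -0.158, 0.001]
wrist_force: [0.7, -0.1, -1.9]
gripper_width: 0.238
gripper_force: 60.0
```

Request:
drive_tool([
  [0,0,0.015,0,0,0,1],
  [0,0,0.01,0,0,0,1],
  [0,0,0,0,0,0,1],
  [0,0,0,0,0,0,1],
])

```text
time: 26.1
eef_pos: [0.4405, 0.0741, 0.1021]
tool_rot: [-0.0, 0.987, -0.158, 0.0]
wrist_force: [0.6, 0.0, -1.7]
gripper_width: 0.241
gripper_force: 60.0
```

```bash
python3 - <<'E'
from h import *
print(rel([.4404,.0736,.1009],RD))
E
```

```text
(array([0.   , 0.002, 0.006]), array([-0.0002, -0.    , -0.0012]))
```

Request:
drive_tool([
  [0,0,0.006,0,0,0,1],
  [0,0,0,0,0,0,1],
  [0,0,0,0,0,0,1],
])

```text
time: 26.48
eef_pos: [0.4406, 0.0741, 0.1009]
tool_rot: [-0.0, 0.987, -0.158, 0.0]
wrist_force: [-0.5, 0.8, -0.6]
gripper_width: 0.24
gripper_force: 60.0
```

Request:
drive_tool([
  [0,0,0.005,0,0,0,1],
  [0,0,0,0,0,0,1],
  [0,0,0,0,0,0,1],
])

```text
time: 26.85
eef_pos: [0.4406, 0.0741, 0.1009]
tool_rot: [-0.0, 0.987, -0.158, 0.0]
wrist_force: [-2.6, -0.3, 9.7]
gripper_width: 0.241
gripper_force: 60.0
```

Request:
drive_tool([
  [0,0,-0.003,0,0,0,0.2],
  [0,0,0,0,0,0,-0.1],
  [0,0,0,0,0,0,-0.4],
  [0,0,0,0,0,0,-0.4],
  [0,0,0,0,0,0,-0.4],
], force=20)

```text
time: 27.48
eef_pos: [0.4404, 0.074, 0.1003]
tool_rot: [-0.0, 0.987, -0.158, -0.0]
wrist_force: [0.2, 0.6, -0.0]
gripper_width: 0.69
gripper_force: 0.0
```

Request:
drive_tool([
  [0,0,-0.1,0,0,0,-0.4],
  [0,0,-0.2,0,0,0,-0.4],
  [0,0,-0.2,0,0,0,-0.4],
  [-0.2,0,-0.2,0,0,0,-0.4],
  [-0.25,0,0,0,0,0,-0.4],
])

```text
time: 28.1
eef_pos: [0.3564, 0.1021, 0.2432]
tool_rot: [-0.001, 0.987, -0.159, 0.003]
wrist_force: [-1.1, 0.2, 0.3]
gripper_width: 0.702
gripper_force: 0.0
```

Request:
drive_tool([
  [0,0,0,0,0,0,-0.4],
  [0,0,0,0,0,0,-0.4],
])

```text
time: 28.35
eef_pos: [0.3555, 0.102, 0.2406]
tool_rot: [-0.0, 0.987, -0.158, 0.001]
wrist_force: [0.0, 0.4, 0.3]
gripper_width: 0.695
gripper_force: 0.0
```

```bash
python3 - <<'E'
from h import *
s,e,r=tool();c=bot.calibration("wrist");im=bot.read_camera("wrist")
t=bot.read_camera("top")[165:245,365:445]
print(s["time"],e,s["gripper_width"]);u,v=proj(c,[.44,.072,.141]);x,y=max(0,int(u)-40),max(0,int(v)-40)
a=cv2.resize(im[y:y+80,x:x+80],(400,400));cv2.imwrite("pics/fin.png",np.hstack([a,cv2.resize(t,(400,400))])[:,:,::-1])
E
```

```text
28.35 [0.35550513 0.10198521 0.24059934] 0.6950410417538297
```

View pics/fin.png

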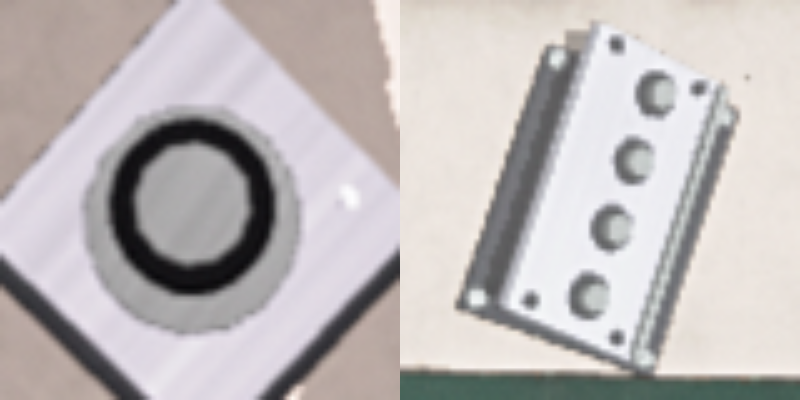

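The probe stands upright in its stand, collar flat on the plate (left crop, about (192,215)). The four buttons look alike in the right crop.

```bash
python3 -c "
from station import bot
print(bot.hand_in())"
```

```text
the job is handed in; nothing more can be done
None
```

I touched all four buttons from nearest to farthest; the second was the high one. I pressed it against its stop with about 28 N, a second touch found it level with the others to within about 0.7 mm, and I put the probe back upright in its stand and handed the job in at about 28 s.

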